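# Seat the shower mirror in its basket and lock it with the key

## Task

Slide the folded mirror on the floor of the steel shower basket, without lifting it out, until its foot lies flush against the side rail and fully home against the two back stops under the wire tier. Then put the key fully into the lock's slot and turn it counter-clockwise to the end, so that the latch arm closes in front of the mirror; leave the key standing in the lock. Leave the other toiletries where they are.

Things in the scene. Friction and masses are not known exactly. Their poses are not given: they have to be found in the camera images.
- basket: Fixed two-level steel shower basket on the deck. Origin on its underside; x points to the back (away from the robot), y left, z up. Tray 240 x 320 mm (x -120 to 120, y -150 to 170), floor top at z 8, wire rim 33 mm high round it. Two tier posts, 8 mm thick, at x 115, y -140 and x 115, y 20; front and left of the space under the tier are open.
- rail (a point): Middle of the top inner edge of the basket's side rail (basket x 5, y -108, z 34 mm). The rail runs along basket x from -82 to 92; its flat inner face looks to +y. Axes as the basket's.
- stops (a point): Point midway between the two back stops, at their top front edge (basket x 95, y -53, z 34 mm). Stops 22 wide, centred 30 mm to either side in y, flat faces looking to -x. Axes as the basket's.
- tier (a point): Middle of the front wire of the open wire tier, at its underside (basket x -20, y -60, z 160 mm). Wires 6 thick; the tier covers basket x -20 to 115, y -140 to 20. A vertical tool cannot reach the mirror's home under it: tilt it 30 to 35 degrees, fingers pointing down and to basket +x.
- seat (a point): Point on the basket's tray floor where the centre of the mirror foot's underside lies when home (basket frame x 50, y -53, z 8 mm); axes as the basket's.
- mirror: Loose mirror folded flat: rectangular aluminium foot 90 (x) x 110 (y) x 24 mm high, round 68 mm disc on top, 35 mm high in all, 0.3 to 0.55 kg. Origin: centre of the foot's underside; x to the hinge knuckle, z up. Starts on the tray floor, 28 to 40 mm short of home in basket x, 15 to 27 mm in y, turned up to 0.2 rad; home, its axes match the basket's.
- lock (a joint): Lock angle about its vertical axis, rad: 0 = latch arm points to basket -x, 1.571 = end stop, arm points to -y, 4 mm in front of the foot of a mirror that is home (else it strikes it). Grows counter-clockwise seen from above; starts at 0.1 to 0.4; stays where left (friction 0.06 N m).
- socket (a point): Centre of the mouth of the key slot on top of the lock cylinder (56 mm across), on its axis: basket x -5, y 120, z 50 mm. Turns with the lock: x runs along the slot, the latch arm points to -x (135 long, 12 wide, at basket z 12 to 22). Slot 28 x 12 mm, 26 deep, mouth chamfered 3 mm.
- key: Loose steel T-key, 75 mm tall, 70 g, upright in the holder. Origin: centre of the blade's lower end, z up. Blade 24 (x) x 8 (y) to z 24 (lowest 4 mm only 19 x 4.5), shoulder 32 across z 24-29, stem 12 thick, head 34 (x) x 14 (y) z 45-75: grip it across y. Fully in, the shoulder rests on the lock, origin 24 mm below the mouth. Fits either way round; about 0.17 rad play.
- key_holder: Fixed white ceramic block 60 (x) x 50 (y) x 40 mm high with a slot 28 (x) x 12 (y) mm on top, in which the key stands (shoulder on the block's top). Origin: centre of its underside. It stands left or right of the basket.
- saucer: Loose round ceramic soap saucer, 96 mm across, 18 high, on the other side from the key holder. Bystander. Origin: centre of its underside.
- bottle: Loose empty clear bottle, 60 mm across, 170 tall, standing on the deck. Bystander. Origin: centre of its underside.
- brush: Loose shower brush, 164 mm long, 22 high, round head. Bystander. Origin: on its underside near the head.
- mug: Loose ceramic mug, 72 mm across, 95 tall. Bystander. Origin: centre of its underside.
- jar: Loose glass jar, 68 mm across, 70 tall. Bystander. Origin: centre of its underside.
- soap: Loose small soap bar 45 x 30 x 18 mm in the back left corner of the basket tray. Bystander. Origin: centre of its underside.
- pumice: Loose grey pumice block 55 x 38 x 26 mm on the deck. Bystander. Origin: centre of its underside.
Things that resemble listed ones, but are neither listed nor needed, are in the scene too. Several things have the shape of the mirror; the one meant has the colours described above.

How it is judged:
On the way, in this order (a step that is already met when the one before it is completed fails the run):
1. the mirror's foot is home against the side rail and the back stops, the lock still open (x of mirror in the frame of seat above -0.003 m and y of mirror in the frame of seat below 0.003 m and z of mirror in the frame of seat below 0.004 m and angle between the x axis of mirror and the x axis of seat, either way round below 0.05 rad and value of joint lock below 0.8 rad), for 0.2 s.
2. the key stands fully in the slot of the lock (z of key in the frame of socket below -0.019 m and horizontal distance between key and socket below 0.006 m and angle between key's own z axis and vertical below 0.15 rad), for 0.1 s.
3. the lock is turned to its end stop (value of joint lock above 1.45 rad), for 0.1 s.
At the end, for the whole second after the job is handed in: Mirror flat on the tray, foot within 3 mm of back stops and side rail, square within 0.05 rad; lock at 1.45 rad or more (stop 1.571); key upright within 0.15 rad, at least 19 mm deep in the slot, within 6 mm of its axis; mirror and key at rest (all of step 2 and x of mirror in the frame of seat above -0.003 m and y of mirror in the frame of seat below 0.003 m and z of mirror in the frame of seat below 0.004 m and angle between the x axis of mirror and the x axis of seat, either way round below 0.05 rad and value of joint lock above 1.45 rad and linear speed of each of mirror, key below 0.02 m/s); the robot touches nothing.
It fails at once if the mirror is lifted off the tray (over 20 mm) (z of mirror in the frame of seat above 0.02 m).
It fails at once if a bystander is moved more than 30 mm (distance of any of saucer, bottle, brush, mug, jar, soap, pumice from where it was at the start of the episode above 0.03 m).
It also fails if it takes over 72 s, if anything falls off the work surface, if the arm or the gripper's body presses on something with over 40 N, if the wrist force passes 120 N, or if a joint passes its speed limit or range.

## Robot

A 7-joint arm with a two-finger parallel gripper is mounted at the origin on the work surface. World frame = base frame: x ahead of the robot, y to its left, z up, the work surface at z = 0. Lengths are in m, angles in rad, forces in N, time in s.
With the tool pointing down it reaches from about 0.4 to 0.925 m from the base axis. Payload 4.1 kg.
Tool frame: the origin (TCP) lies at the very end of the fingers, on their centre line; the grasp point (between the pads) lies 19 mm behind it; z points along the fingers, y is the line along which they close (so a half turn about z gives the same grasp; the last joint's range is limited). The gripper opens to 85 mm and grips with 20 to 120 N. Pads are 22 mm wide; open, the fingers measure 114 mm over their backs; the gripper's body (76 mm by 85 mm) begins 54 mm behind the grasp point. The pads swing forward as they close: fully open they stand 13 mm farther back than shut.
Start: joints at [1.107, 0.398, 0.045, 1.537, -0.019, 1.207, -0.051], TCP at [0.232, -0.607, 0.231] pointing down, gripper open.
Joint ranges: [-2.82, 2.82], [-0.49, 2.23], [-1.37, 1.46], [0, 2.46], [-1.36, 4.5], [0.23, 2], [-2.94, 2.94]. Speed limits (rad/s): [2.57, 2.57, 3.14, 3.14, 3.14, 3.14, 3.14].

## Interface

Orientations are given as a rotation vector (axis times angle).
In Python, from cell import sense, camera, calibration, hand_in, spot_in, silhouettes, mark_of gives the robot as it stands.
- The arm moves only by the tool arm_command, never from a script. Its argument "plan" is a list of rows, each a list of 7 numbers: the opening, from 0 (shut) to 1 (fully open), then the shift along the tool's x, y, z as a fraction of full scale, then the turn, a rotation vector about the tool's x, y, z as a fraction of full scale. A call has 1 to 20 rows; each row shifts and turns the commanded pose from where the row before left it, along the tool's axes as they then stand; what a row does not reach is not made up. Full scale, the value 1, is 0.1 m for a shift and 180 degrees for a turn. A row lasts 1/12 s, in which the tool goes at most 41.7 mm and 7.16 degrees, less where a joint would pass 70% of its speed; a pose out of reach is approached as far as the arm can. A call with a number of a shift or a turn outside -1 to 1 is refused whole. A call with a gripper value outside its range is refused whole. The fingers move at their own pace and stop on an object; the grip force is fixed at half the most. Time passes only in rows, so rows that do not move let the fingers close. It gives the time, the measured TCP pose, the force, the opening and the grip force at its end, in the units of the state.
- sense(): the state, without advancing time (a new reading comes with each control period).
- camera(name): name is "scene" or "top" or "wrist"; returns the picture (480x640x3 uint8, red, green, blue); there is no depth.
- calibration(name): a dict with "K" (3x3 intrinsics, pixels), "R" (3x3) and "t" (3): a world point X has camera coordinates R X + t; the wrist camera has in their place "hand_eye" (4x4, takes a point from camera to tool coordinates, whose origin is the TCP and whose axes are the flange's). Camera axes: x right, y down, z forward; pixel columns grow to the right and rows downward; lengths in m; the calibration is good to about 2 mm. A picture is of the moment at which its call begins: read the wrist's pose just before it. calibration takes no time and is no camera call.
- hand_in(): hands the job in; it is judged then, once.
Trained networks look in the newest picture that a camera, given by its name, has taken for a name from the list of things; names that differ only in an ending like _2 or _b are one class to them, and where a whole thing is asked for, a point or a joint stands for the part that bears it (a point fixed in the world has none). Each returns a list of dicts, best first, with "conf" (0 to 1); they miss things now and then, are a little off and sometimes report something else, mostly with a low value. They report only what shows in the picture. A call takes as long as a camera call. They do not tell look-alikes from the thing itself.
- spot_in(camera, label): "bbox" ([left, top, width, height] in pixels, round what is visible of it).
- silhouettes(camera, label): "pixels" (480x640 bool, what is visible of it) and "bbox" ([left, top, width, height] in pixels, round what is visible of it).
- mark_of(camera, label): "at" ([column, row] in pixels: a listed point, or the origin of a listed thing).
The state is a dict: "time_s": time; "qpos": joint angles; "qvel": joint speeds; "joint_torque": joint torques, N m; "ee_pos": TCP position; "tool_rot": TCP orientation; "force": force on the tool from outside, world axes, zero at the start; "wrist_torque": the same for the moment, N m; "gripper_width": finger opening in m; "grip_force": force on a finger pad.
Only numpy, scipy, OpenCV 4.12 (cv2) and the standard library are available. Lean on these libraries where they do the work, as an engineer would, in place of code of your own. Each camera call takes 0.05 s, during which the arm holds its last target. There are 200 camera calls.

## Working session

There is one attempt and no reset: what is moved stays moved. The work goes in short steps, Python scripts to look and compute and a tool call to move; the robot and the scene stay as the last step left them, time stands still between calls to the robot, and variables do not carry over. Pictures are saved under pics/ and viewed, at most 10 in all, crops included, and the job is handed in when it is done.

Besides the shell and the picture viewer there is one more tool, called after ">>>" in YAML: its name, and indented under it one key for each argument. arm_command: Moves the arm, as the interface text tells. Its arguments: {"type":"object","properties":{"plan":{"type":"array","items":{"type":"array","items":{"type":"number"}}}},"required":["plan"]}

```bash
mkdir -p pics
cat > h.py <<'E'
import numpy as np, cv2
from scipy.spatial.transform import Rotation as Rot
from cell import *
def cam(name):
    c=calibration(name)
    K=np.array(c["K"])
    if "R" in c: return K,np.array(c["R"]),np.array(c["t"])
    s=sense(); H=np.array(c["hand_eye"]); T=np.eye(4)
    T[:3,:3]=Rot.from_rotvec(s["tool_rot"]).as_matrix(); T[:3,3]=s["ee_pos"]
    M=np.linalg.inv(T@H); return K,M[:3,:3],M[:3,3]
def ray(c,px,z):
    K,R,t=c; o=-R.T@t; d=R.T@np.linalg.inv(K)@np.array([px[0],px[1],1.])
    return o+d*(z-o[2])/d[2]
def proj(c,X):
    K,R,t=c; p=K@(R@np.array(X)+t); return p[:2]/p[2]
def save(n,im): cv2.imwrite("pics/"+n,im[:,:,::-1])
E
python3 - <<'E'
from h import *
a=camera("top");save("top.png",a)
b=camera("scene");save("scene.png",b)
for n in("top","scene"):
    c=cam(n); print(n,-c[1].T@c[2])
    for l,z in dict(rail=.034,stops=.034,tier=.16,seat=.008,mirror=.008,socket=.05,key=.016,key_holder=0,saucer=0,bottle=0,brush=0,mug=0,jar=0,soap=.008,pumice=0).items():
        for m in mark_of(n,l)[:3]:
            print(l,round(m["conf"],2),np.round(m["at"]),np.round(ray(c,m["at"],z),3))
E
```

```text
top [ 0.44923539 -0.01428202  1.09670707]
rail 0.78 [366. 225.] [ 0.625 -0.109  0.034]
stops 0.9 [343. 189.] [ 0.714 -0.058  0.034]
tier 0.91 [351. 227.] [ 0.6   -0.066  0.16 ]
seat 0.68 [342. 210.] [ 0.666 -0.056  0.008]
mirror 0.92 [213. 159.] [0.802 0.265 0.008]
mirror 0.86 [380. 327.] [ 0.383 -0.137  0.008]
socket 0.79 [272. 233.] [0.606 0.111 0.05 ]
key 0.65 [190. 305.] [0.443 0.312 0.016]
key_holder 0.62 [368. 222.] [ 0.638 -0.117  0.   ]
saucer 0.7 [455. 303.] [ 0.436 -0.32   0.   ]
bottle 0.7 [186. 228.] [0.632 0.331 0.   ]
bottle 0.41 [147. 281.] [0.501 0.424 0.   ]
bottle 0.38 [456. 206.] [ 0.672 -0.334  0.   ]
brush 0.61 [454. 205.] [ 0.676 -0.329  0.   ]
brush 0.44 [195. 300.] [0.454 0.305 0.   ]
mug 0.89 [508. 274.] [ 0.504 -0.45   0.   ]
jar 0.93 [147. 281.] [0.501 0.422 0.   ]
soap 0.48 [285. 206.] [0.681 0.086 0.008]
pumice 0.59 [240. 321.] [0.403 0.194 0.   ]
scene [0.97014404 0.72317171 0.87892938]
rail 0.58 [279. 238.] [ 0.644 -0.119  0.034]
stops 0.97 [265. 262.] [ 0.713 -0.05   0.034]
tier 0.83 [297. 208.] [ 0.608 -0.073  0.16 ]
tier 0.58 [317. 188.] [ 0.523 -0.124  0.16 ]
seat 0.72 [280. 261.] [ 0.668 -0.059  0.008]
seat 0.55 [415. 294.] [0.412 0.199 0.008]
mirror 0.94 [281. 376.] [0.804 0.252 0.008]
mirror 0.72 [297. 260.] [ 0.626 -0.043  0.008]
mirror 0.57 [354. 216.] [ 0.393 -0.131  0.008]
socket 0.76 [331. 286.] [0.607 0.111 0.05 ]
socket 0.71 [307. 271.] [0.635 0.04  0.05 ]
key_holder 0.64 [429. 331.] [0.445 0.299 0.   ]
saucer 0.8 [315. 190.] [ 0.435 -0.307  0.   ]
saucer 0.37 [244. 207.] [ 0.672 -0.329  0.   ]
bottle 0.77 [369. 373.] [0.63  0.328 0.   ]
brush 0.95 [246. 208.] [ 0.667 -0.324  0.   ]
mug 0.78 [281. 179.] [ 0.509 -0.41   0.   ]
mug 0.6 [335. 286.] [0.575 0.076 0.   ]
jar 0.8 [444. 384.] [0.501 0.425 0.   ]
soap 0.64 [298. 306.] [0.691 0.098 0.008]
pumice 0.72 [413. 294.] [0.412 0.191 0.   ]
```

View pics/top.png

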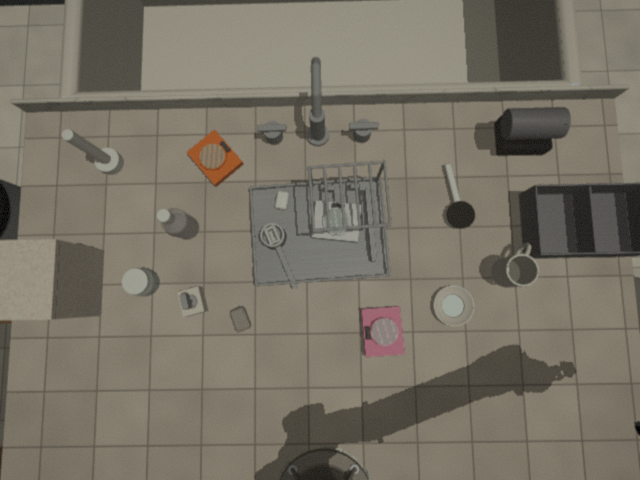

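View pics/scene.png

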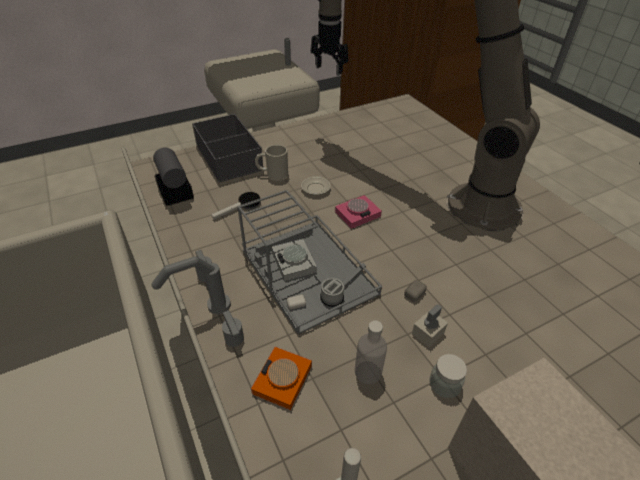

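Top view: things with the mirror's shape are orange (213,159), pink (382,331), and an aluminium one inside the basket under the tier (338,218). Only the last is aluminium and on the tray, so it is the target. The key stands in the white block at (190,302) to the left, the lock is at (272,235), and its arm points to (295,285). I'll confirm the mirror in a crop and fit the basket pose.

```bash
cat >> h.py <<'E'
from scipy.optimize import least_squares
BP=dict(rail=(5,-108,34),stops=(95,-53,34),tier=(-20,-60,160),seat=(50,-53,8),socket=(-5,120,50))
def fit(obs):
    # obs: list of (cam, point_mm_in_basket, pixel)
    def f(p):
        r=[]
        for c,P,px in obs:
            r+=list(proj(c,b2w(p,P))-px)
        return r
    s=least_squares(f,[.615,0,0.04],loss="soft_l1"); return s.x,np.array(s.fun).reshape(-1,2)
def b2w(p,P):
    P=np.array(P)/1000; c,s=np.cos(p[2]),np.sin(p[2])
    return np.array([p[0]+c*P[0]-s*P[1],p[1]+s*P[0]+c*P[1],P[2]])
def w2b(p,X):
    c,s=np.cos(p[2]),np.sin(p[2]); d=np.array(X[:2])-p[:2]
    return np.array([c*d[0]+s*d[1],-s*d[0]+c*d[1],X[2]])*1000
def Rtilt(yaw,tilt):
    # tool z = down, tilted towards heading yaw; tool y along the horizontal
    z=np.array([np.sin(tilt)*np.cos(yaw),np.sin(tilt)*np.sin(yaw),-np.cos(tilt)])
    y=np.array([-np.sin(yaw),np.cos(yaw),0])
    return np.column_stack([np.cross(y,z),y,z])
def plan(pos,R,p0=None,R0=None,tmax=.4,flip=False):
    s=sense(); p0=np.array(s["ee_pos"]) if p0 is None else p0
    R0=Rot.from_rotvec(s["tool_rot"]).as_matrix() if R0 is None else R0
    if flip: R=R@np.diag([-1,-1,1])
    d=R0.T@(np.array(pos)-p0)/.1; w=Rot.from_matrix(R0.T@R).as_rotvec()/np.pi
    n=int(np.ceil(np.linalg.norm(d)/tmax-1e-3)) or 1; m=int(np.ceil(np.linalg.norm(w)/.0395-1e-3)) or 1
    print("shift",n,"x",np.round(d/n,3)," turn",m,"x",np.round(w/m,4)," angle",round(np.degrees(np.linalg.norm(w*np.pi)),1))
E
python3 - <<'E'
from h import *
obs=[]
from cell import *
ims={n:camera(n) for n in("top","scene")}
for n in ims:
    c=cam(n)
    for l in BP:
        m=mark_of(n,l)
        if m: obs.append((c,BP[l],m[0]["at"]))
p,r=fit(obs); print("basket",np.round(p,4)); print(np.round(r,1))
c=cam("top")
for l in BP: print(l,np.round(b2w(p,BP[l]),3))
s=sense(); print(s["tool_rot"],np.round(Rot.from_rotvec(s["tool_rot"]).as_matrix(),2)); print(calibration("wrist"))
t=cv2.resize(ims["top"][150:300,230:400],None,fx=2.3,fy=2.3,interpolation=cv2.INTER_CUBIC)
u=cv2.resize(ims["scene"][200:340,220:390],None,fx=2.3,fy=2.3,interpolation=cv2.INTER_CUBIC)
h=min(t.shape[0],u.shape[0]);save("crop.png",np.clip(np.hstack([t[:h],u[:h]])*1.6,0,255).astype(np.uint8))
for tgt in [(-110,-15,190)]:
    R=Rtilt(p[2],.57); print(np.round(b2w(p,tgt),3)); plan(b2w(p,tgt),R); plan(b2w(p,tgt),R,flip=True)
E
```

```text
basket [ 0.6164 -0.0079  0.0466]
[[-1.1 -1. ]
 [-0.1  0. ]
 [ 1.6 -0.9]
 [-1.  -1.6]
 [ 1.5  1.4]
 [ 2.4 -1.1]
 [-3.5 -3.4]
 [ 3.5  1.8]
 [ 3.1 -1.9]
 [-0.3  4.8]]
rail [ 0.626 -0.116  0.034]
stops [ 0.714 -0.056  0.034]
tier [ 0.599 -0.069  0.16 ]
seat [ 0.669 -0.059  0.008]
socket [0.606 0.112 0.05 ]
[3.08936158e+00 5.69955034e-01 1.07934769e-04] [[ 0.93  0.36  0.  ]
 [ 0.36 -0.93 -0.  ]
 [ 0.    0.   -1.  ]]
{'K': array([[414.76575374,   0.        , 321.57186515],
       [  0.        , 414.76575374, 247.32621319],
       [  0.        ,   0.        ,   1.        ]]), 'hand_eye': array([[-2.28179048e-04, -9.52659281e-01, -3.04039870e-01,
         7.71123153e-02],
       [ 9.99999905e-01, -3.30598131e-04,  2.85384780e-04,
         3.35857919e-04],
       [-3.72389472e-04, -3.04039776e-01,  9.52659265e-01,
        -1.43065154e-01],
       [ 0.00000000e+00,  0.00000000e+00,  0.00000000e+00,
         1.00000000e+00]])}
[ 0.507 -0.028  0.19 ]
shift 17 x [ 0.273 -0.26   0.024]  turn 23 x [-0.011  -0.0018 -0.0376]  angle 162.5
shift 17 x [ 0.273 -0.26   0.024]  turn 6 x [-0.0048  0.03    0.0164]  angle 37.3
```

View pics/crop.png

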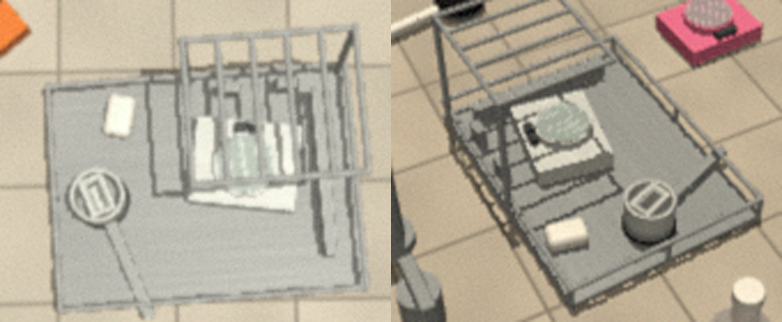

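The crop confirms it: in the basket lies a pale aluminium foot with a round disc and dark hinge. The others are orange and pink. Moving to a tilted viewing pose in front of the tier.

>>> arm_command:
  plan:
    - [0,0.273,-0.26,0,0,0,0]
    - [0,0.273,-0.26,0,0,0,0]
    - [0,0.273,-0.26,0,0,0,0]
    - [0,0.273,-0.26,0,0,0,0]
    - [0,0.273,-0.26,0,0,0,0]
    - [0,0.273,-0.26,0,0,0,0]
    - [0,0.273,-0.26,0,0,0,0]
    - [0,0.273,-0.26,0,0,0,0]
    - [0,0.273,-0.26,0,0,0,0]
    - [0,0.273,-0.26,0,0,0,0]
    - [0,0.273,-0.26,0,0,0,0]
    - [0,0.273,-0.26,0,0,0,0]
    - [0,0.273,-0.26,0,0,0,0]
    - [0,0.273,-0.26,0,0,0,0]
    - [0,0.273,-0.26,0,0,0,0]
    - [0,0.273,-0.26,0,0,0,0]
    - [0,0.273,-0.26,0,0,0,0]
    - [0,0,0,0,0,0,0]

```text
time_s: 3.7
ee_pos: [0.5105, -0.0196, 0.2321]
tool_rot: [-3.082, -0.587, -0.007]
force: [0.5, 1.2, 0.5]
gripper_width: -0.0001
grip_force: 0.0
```

>>> arm_command:
  plan:
    - [0,0,0,0,-0.011,-0.0018,-0.0376]
    - [0,0,0,0,-0.011,-0.0018,-0.0376]
    - [0,0,0,0,-0.011,-0.0018,-0.0376]
    - [0,0,0,0,-0.011,-0.0018,-0.0376]
    - [0,0,0,0,-0.011,-0.0018,-0.0376]
    - [0,0,0,0,-0.011,-0.0018,-0.0376]
    - [0,0,0,0,-0.011,-0.0018,-0.0376]
    - [0,0,0,0,-0.011,-0.0018,-0.0376]
    - [0,0,0,0,-0.011,-0.0018,-0.0376]
    - [0,0,0,0,-0.011,-0.0018,-0.0376]
    - [0,0,0,0,-0.011,-0.0018,-0.0376]
    - [0,0,0,0,-0.011,-0.0018,-0.0376]
    - [0,0,0,0,-0.011,-0.0018,-0.0376]
    - [0,0,0,0,-0.011,-0.0018,-0.0376]
    - [0,0,0,0,-0.011,-0.0018,-0.0376]
    - [0,0,0,0,-0.011,-0.0018,-0.0376]
    - [0,0,0,0,-0.011,-0.0018,-0.0376]
    - [0,0,0,0,-0.011,-0.0018,-0.0376]
    - [0,0,0,0,-0.011,-0.0018,-0.0376]
    - [0,0,0,0,-0.011,-0.0018,-0.0376]

```text
time_s: 5.37
ee_pos: [0.5073, -0.029, 0.2314]
tool_rot: [0.445, 2.561, 0.013]
force: [0.4, 0.4, -0.5]
gripper_width: -0.0001
grip_force: 0.0
```

>>> arm_command:
  plan:
    - [0,0,0,0,-0.011,-0.0018,-0.0376]
    - [0,0,0,0,-0.011,-0.0018,-0.0376]
    - [0,0,0,0,-0.011,-0.0018,-0.0376]
    - [0,0,0,0,0,0,0]
    - [0,0,0,0,0,0,0]

```text
time_s: 5.78
ee_pos: [0.5074, -0.0288, 0.2311]
tool_rot: [0.046, 2.578, 0.017]
force: [0.4, 0.3, 1.5]
gripper_width: -0.0
grip_force: 0.0
```

Run:
```python
from h import *
p=[.6164,-.0079,.0466]
s=sense(); print(s["time_s"],np.round(s["qpos"],2)); plan(b2w(p,(-110,-15,200)),Rtilt(p[2],.57))
a=camera("wrist");c=cam("wrist")
for l,z in dict(rail=.034,stops=.034,tier=.16,seat=.008,mirror=.008,socket=.05).items():
    for m in mark_of("wrist",l)[:2]: print(l,round(m["conf"],2),np.round(m["at"]),np.round(w2b(p,ray(c,m["at"],z)),1), np.round(proj(c,b2w(p,BP[l])) if l in BP else 0))
for m in silhouettes("wrist","mirror")[:1]:
    cs,_=cv2.findContours(m["pixels"].astype(np.uint8),0,2); k=max(cs,key=cv2.contourArea)
    print(m["conf"],m["bbox"],cv2.approxPolyDP(k,4,True)[:,0].tolist())
save("w1.png",np.clip(a*1.5,0,255).astype(np.uint8))
```

```text
5.7833 [ 0.16 -0.14 -0.18  2.28 -0.03  0.44  1.53]
shift 1 x [0.167 0.001 0.262]  turn 1 x [-0.0073 -0.002  -0.0242]  angle 4.6
rail 0.66 [226. 203.] [   5.  -108.4   34. ] [226. 203.]
stops 0.94 [299. 260.] [ 96.2 -51.7  34. ] [298. 260.]
tier 0.72 [261. 303.] [-18.9 -62.3 160. ] [264. 302.]
tier 0.22 [486. 184.] [-112.    65.4  160. ] [264. 302.]
seat 0.15 [260. 301.] [ 210.9 -118.3    8. ] [293. 213.]
mirror 0.67 [306. 188.] [ 17.6 -35.9   8. ] 0
mirror 0.64 [548. 273.] [186.  250.4   8. ] 0
socket 0.58 [484. 185.] [ -9.4 116.7  50. ] [487. 189.]
0.92 [245.8, 148.9, 128.6, 92.1] [[248, 148], [251, 235], [305, 242], [358, 238], [373, 176], [370, 155]]
```

View pics/w1.png

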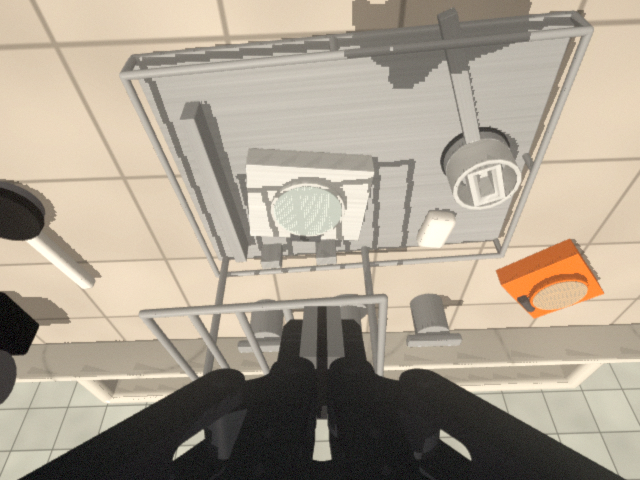

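The wrist view shows the mirror foot at (248–373, 150–240), rail at (210,180), stops at (271,253) and (327,250), lock slot at (487,187), and soap at (436,228). The basket fit reprojects to within 3 px.

Run:
```python
from h import *
p=[.6164,-.0079,.0466]
c=cam("wrist")
for px,z in [((248,149),.008),((371,155),.008),((373,176),.032),((248,169),.032),((251,236),.032),((358,239),.032),((455,50),.022),((436,228),.026)]:
    print(px,np.round(w2b(p,ray(c,px,z)),1))
R=Rtilt(p[2],.59)
tg=b2w(p,(5,45,120)); plan(tg,R)
s=sense();R0=Rot.from_rotvec(s["tool_rot"]).as_matrix()
print("tool axes in basket step 10mm: x,y,z ->", [np.round(R.T@np.array(v),3) for v in ((np.cos(p[2]),np.sin(p[2]),0),(-np.sin(p[2]),np.cos(p[2]),0),(0,0,1))])
```

```text
(248, 149) [-33.  -82.2   8. ]
(371, 155) [-16.8  26.1   8. ]
(373, 176) [-12.8  25.6  32. ]
(248, 169) [-30.  -80.5  32. ]
(251, 236) [ 54.4 -95.3  32. ]
(358, 239) [69.3 12.1 32. ]
(455, 50) [-112.6   81.3   22. ]
(436, 228) [66.8 91.9 26. ]
shift 5 x [-0.066  0.133  0.307]  turn 1 x [-0.0073 -0.0083 -0.0231]  angle 4.6
tool axes in basket step 10mm: x,y,z -> [array([-0.831,  0.   ,  0.556]), array([0., 1., 0.]), array([-0.556,  0.   , -0.831])]
```

>>> arm_command:
  plan:
    - [0,0,0,0,-0.0073,-0.0083,-0.0231]
    - [0,0.007,0.128,0.262,0,0,0]
    - [0,0.007,0.128,0.262,0,0,0]
    - [0,0.007,0.128,0.262,0,0,0]
    - [0,0.007,0.128,0.262,0,0,0]
    - [0,0.007,0.128,0.262,0,0,0]
    - [0,0.111,0,0.166,0,0,0]
    - [0,0.111,0,0.166,0,0,0]
    - [0,0.111,0,0.166,0,0,0]
    - [0,0,0,0,0,0,0]
    - [0,0,0,0,0,0,0]

```text
time_s: 7.1
ee_pos: [0.5517, 0.0125, 0.1083]
tool_rot: [-0.06, 2.576, -0.017]
force: [-0.6, 0.1, 0.5]
gripper_width: -0.0005
grip_force: 0.0
```

Run:
```python
from h import *
p=[.6164,-.0079,.0466]
s=sense(); print(np.round(w2b(p,s["ee_pos"]),1),s["force"]); plan(b2w(p,(-40,48,20)),Rtilt(p[2],.59))
print(np.round(Rot.from_rotvec(s["tool_rot"]).as_matrix()-Rtilt(p[2],.59),3))
```

```text
[-63.7  23.4 108.3] [-0.60583375  0.10549342  0.53462901]
shift 3 x [0.09  0.09  0.289]  turn 1 x [-0.0078 -0.0083  0.0023]  angle 2.1
[[-0.014  0.007 -0.021]
 [-0.007  0.    -0.026]
 [ 0.022 -0.024 -0.014]]
```

>>> arm_command:
  plan:
    - [0,0,0,0,-0.0078,-0.0083,0.0023]
    - [0,0.045,0.045,0.145,0,0,0]
    - [0,0.045,0.045,0.145,0,0,0]
    - [0,0.045,0.045,0.145,0,0,0]
    - [0,0.045,0.045,0.145,0,0,0]
    - [0,0.045,0.045,0.145,0,0,0]
    - [0,0,0,0,0,0,0]
    - [0,0,0,0,0,0,0]

```text
time_s: 7.77
ee_pos: [0.5724, 0.0356, 0.0355]
tool_rot: [-0.06, 2.555, 0.011]
force: [0.2, 1.3, -0.1]
gripper_width: 0.0
grip_force: 0.0
```

```bash
cat > st.py <<'E'
from h import *
import sys
p=[.6164,-.0079,.0466]
s=sense(); print(np.round(w2b(p,s["ee_pos"]),1),np.round(s["force"],1)); plan(b2w(p,eval(sys.argv[1])),Rtilt(p[2],.59))
E
python3 st.py "(5,48,20)"
```

```text
[-41.9  45.5  35.5] [ 0.2  1.3 -0.1]
shift 2 x [-0.153  0.013  0.194]  turn 1 x [-0.0016 -0.0014  0.0006]  angle 0.4
```

>>> arm_command:
  plan:
    - [0,-0.077,0.006,0.097,0,0,0]
    - [0,-0.077,0.006,0.097,0,0,0]
    - [0,-0.077,0.006,0.097,0,0,0]
    - [0,-0.077,0.006,0.097,0,0,0]
    - [0,0,-0.04,0,0,0,0]
    - [0,0,-0.04,0,0,0,0]
    - [0,0,-0.04,0,0,0,0]
    - [0,0,-0.04,0,0,0,0]
    - [0,0,-0.04,0,0,0,0]
    - [0,0,-0.04,0,0,0,0]
    - [0,0,0,0,0,0,0]
    - [0,0,0,0,0,0,0]

```text
time_s: 8.77
ee_pos: [0.6202, 0.0149, 0.0204]
tool_rot: [-0.059, 2.554, 0.009]
force: [0.8, 2.0, 0.2]
gripper_width: -0.0002
grip_force: 0.7
```

```bash
python3 st.py "(5,16,20)"
```

```text
[ 4.9 22.6 20.4] [0.8 2.  0.2]
shift 1 x [ 0.001 -0.066  0.004]  turn 1 x [-0.0021 -0.001   0.0004]  angle 0.4
```

Continue in small pushes until the rail's reaction shows.

>>> arm_command:
  plan:
    - [0,0,-0.03,0,0,0,0]
    - [0,0,-0.03,0,0,0,0]
    - [0,0,0,0,0,0,0]

```text
time_s: 9.02
ee_pos: [0.6203, 0.0112, 0.0203]
tool_rot: [-0.062, 2.555, 0.014]
force: [-2.7, 3.7, 1.7]
gripper_width: -0.0002
grip_force: 2.2
```

>>> arm_command:
  plan:
    - [0,0,-0.02,0,0,0,0]
    - [0,0,0,0,0,0,0]

```text
time_s: 9.18
ee_pos: [0.6201, 0.0109, 0.0204]
tool_rot: [-0.065, 2.555, 0.017]
force: [-2.7, 5.9, 1.0]
gripper_width: 0.0001
grip_force: 3.2
```

>>> arm_command:
  plan:
    - [0,0,-0.02,0,0,0,0]
    - [0,0,0,0,0,0,0]

```text
time_s: 9.35
ee_pos: [0.6198, 0.0106, 0.0204]
tool_rot: [-0.068, 2.555, 0.021]
force: [-3.6, 8.0, 3.2]
gripper_width: 0.0001
grip_force: 4.2
```

>>> arm_command:
  plan:
    - [0,0,0.1,0,0,0,0]
    - [0,0,0.1,0,0,0,0]
    - [0,0.145,0,-0.097,0,0,0]
    - [0,0.145,0,-0.097,0,0,0]
    - [0,0.145,0,-0.097,0,0,0]
    - [0,0.145,0,-0.097,0,0,0]
    - [0,0,-0.19,0,0,0,0]
    - [0,0,-0.19,0,0,0,0]
    - [0,0,-0.19,0,0,0,0]
    - [0,0,-0.19,0,0,0,0]
    - [0,0,0,0,0,0,0]
    - [0,0,0,0,0,0,0]

```text
time_s: 10.35
ee_pos: [0.5542, -0.0552, 0.021]
tool_rot: [-0.055, 2.554, 0.007]
force: [0.1, 1.2, 0.3]
gripper_width: 0.0003
grip_force: 0.0
```

```bash
python3 st.py "(-30,-53,20)"
cat > mir.py <<'E'
from h import *
import sys
p=[.6164,-.0079,.0466]
def model(q):
    x,y,a=q; ca,sa=np.cos(a),np.sin(a)
    return [b2w(p,(x+ca*u-sa*v,y+sa*u+ca*v,z)) for z in (8,32) for u,v in((-45,-55),(45,-55),(45,55),(-45,55))]
for n in sys.argv[1:]:
    a=camera(n);c=cam(n)
    save("m_%s_%d.png"%(n,sense()["time_s"]*10),np.clip(a*1.5,0,255).astype(np.uint8))
    for m in silhouettes(n,"mirror")[:3]:
        print(n,round(m["conf"],2),np.round(m["bbox"]))
    for q in((50,-53,0),(20,-53,0)):
        print("model",q,[list(np.round(proj(c,X)).astype(int)) for X in model(q)])
E
python3 mir.py wrist top
```

```text
[-64.4 -44.4  21. ] [0.1 1.2 0.3]
shift 1 x [-0.281 -0.084  0.2  ]  turn 1 x [-0.0027 -0.0008 -0.0002]  angle 0.5
wrist 0.82 [589. 438.  51.  42.]
wrist 0.81 [189. 343. 238. 118.]
model (50, -53, 0) [[np.int64(202), np.int64(366)], [np.int64(231), np.int64(417)], [np.int64(387), np.int64(418)], [np.int64(407), np.int64(367)], [np.int64(193), np.int64(412)], [np.int64(226), np.int64(454)], [np.int64(390), np.int64(455)], [np.int64(413), np.int64(413)]]
model (20, -53, 0) [[np.int64(187), np.int64(341)], [np.int64(223), np.int64(403)], [np.int64(392), np.int64(404)], [np.int64(417), np.int64(342)], [np.int64(176), np.int64(391)], [np.int64(217), np.int64(443)], [np.int64(396), np.int64(444)], [np.int64(424), np.int64(392)]]
top 0.93 [183. 126.  62.  63.]
top 0.71 [369. 306.  33.  48.]
top 0.67 [321. 199.  45.  41.]
model (50, -53, 0) [[np.int64(367), np.int64(226)], [np.int64(365), np.int64(190)], [np.int64(320), np.int64(193)], [np.int64(322), np.int64(229)], [np.int64(368), np.int64(224)], [np.int64(365), np.int64(187)], [np.int64(320), np.int64(190)], [np.int64(322), np.int64(227)]]
model (20, -53, 0) [[np.int64(368), np.int64(238)], [np.int64(366), np.int64(202)], [np.int64(321), np.int64(205)], [np.int64(323), np.int64(241)], [np.int64(369), np.int64(237)], [np.int64(366), np.int64(200)], [np.int64(321), np.int64(203)], [np.int64(323), np.int64(240)]]
```

>>> arm_command:
  plan:
    - [0,-0.117,-0.04,0.082,0,0,0]
    - [0,-0.117,-0.04,0.082,0,0,0]
    - [0,-0.029,0,0.0195,0,0,0]
    - [0,-0.029,0,0.0195,0,0,0]
    - [0,-0.029,0,0.0195,0,0,0]
    - [0,-0.029,0,0.0195,0,0,0]
    - [0,-0.029,0,0.0195,0,0,0]
    - [0,-0.029,0,0.0195,0,0,0]
    - [0,-0.029,0,0.0195,0,0,0]
    - [0,-0.029,0,0.0195,0,0,0]
    - [0,0,0,0,0,0,0]

```text
time_s: 11.47
ee_pos: [0.6092, -0.0575, 0.0194]
tool_rot: [-0.062, 2.556, 0.012]
force: [-1.0, -0.0, -0.2]
gripper_width: 0.0002
grip_force: 0.6
```

>>> arm_command:
  plan:
    - [0,-0.025,0,0.017,0,0,0]
    - [0,0,0,0,0,0,0]

```text
time_s: 11.63
ee_pos: [0.6126, -0.0577, 0.0196]
tool_rot: [-0.061, 2.555, 0.012]
force: [-2.3, 0.5, -1.3]
gripper_width: -0.0001
grip_force: 0.8
```

>>> arm_command:
  plan:
    - [0,-0.017,0,0.011,0,0,0]
    - [0,0,0,0,0,0,0]

```text
time_s: 11.8
ee_pos: [0.6139, -0.0579, 0.0193]
tool_rot: [-0.06, 2.556, 0.012]
force: [-7.4, 0.4, 4.8]
gripper_width: 0.0002
grip_force: 3.6
```

```bash
python3 st.py "(-4,-53,20)"
```

```text
[ -4.8 -49.8  19.3] [-7.4  0.4  4.8]
shift 1 x [-0.01  -0.032 -0.002]  turn 1 x [-0.0014 -0.0017  0.0007]  angle 0.4
```

Force rises just at the expected home position (TCP x ≈ -4). I'll press a bit more, then retreat, re-press the side, and check.

>>> arm_command:
  plan:
    - [0,-0.025,0,0.017,0,0,0]
    - [0,0,0,0,0,0,0]

```text
time_s: 11.97
ee_pos: [0.6142, -0.058, 0.0179]
tool_rot: [-0.06, 2.56, 0.011]
force: [-17.0, 0.1, 10.3]
gripper_width: 0.0003
grip_force: 8.1
```

>>> arm_command:
  plan:
    - [0,-0.025,0,0.017,0,0,0]
    - [0,0,0,0,0,0,0]
    - [0,0,0,0,0,0,0]

```text
time_s: 12.22
ee_pos: [0.6144, -0.0579, 0.0164]
tool_rot: [-0.059, 2.564, 0.012]
force: [-24.0, -1.5, 13.6]
gripper_width: -0.0002
grip_force: 12.0
```

```bash
python3 st.py "(-60,-53,20)"
```

```text
[ -4.3 -49.9  16.4] [-24.   -1.5  13.6]
shift 2 x [ 0.224 -0.016 -0.167]  turn 1 x [-0.0014 -0.0042  0.0003]  angle 0.8
```

>>> arm_command:
  plan:
    - [0,0.058,0,-0.047,0,0,0]
    - [0,0.117,0,-0.078,0,0,0]
    - [0,0.117,0,-0.078,0,0,0]
    - [0,0.117,0,-0.078,0,0,0]
    - [0,0.117,0,-0.078,0,0,0]
    - [0,0,0.2,0,0,0,0]
    - [0,0,0.2,0,0,0,0]
    - [0,0,0.2,0,0,0,0]
    - [0,0,0.2,0,0,0,0]
    - [0,0,0.2,0,0,0,0]
    - [0,0,0,0,0,0,0]
    - [0,0,0,0,0,0,0]

```text
time_s: 13.22
ee_pos: [0.5543, 0.0404, 0.0209]
tool_rot: [-0.063, 2.552, 0.012]
force: [0.3, -0.3, -0.4]
gripper_width: -0.0001
grip_force: 0.0
```

```bash
python3 st.py "(14,46,20)"; python3 mir.py wrist; ls pics
```

```text
[-59.8  51.2  20.9] [ 0.3 -0.3 -0.4]
shift 2 x [-0.304 -0.026  0.209]  turn 1 x [-0.0011 -0.0005  0.0012]  angle 0.3
wrist 0.75 [542. 420.  84.  59.]
wrist 0.57 [  1. 360. 230.  96.]
model (50, -53, 0) [[np.int64(25), np.int64(362)], [np.int64(97), np.int64(415)], [np.int64(254), np.int64(416)], [np.int64(233), np.int64(363)], [np.int64(3), np.int64(409)], [np.int64(85), np.int64(452)], [np.int64(251), np.int64(453)], [np.int64(226), np.int64(410)]]
model (20, -53, 0) [[np.int64(-10), np.int64(336)], [np.int64(77), np.int64(401)], [np.int64(248), np.int64(402)], [np.int64(222), np.int64(338)], [np.int64(-38), np.int64(387)], [np.int64(62), np.int64(441)], [np.int64(244), np.int64(442)], [np.int64(213), np.int64(388)]]
crop.png
m_top_105.png
m_wrist_104.png
m_wrist_132.png
scene.png
top.png
w1.png
```

>>> arm_command:
  plan:
    - [0,-0.152,-0.013,0.105,0,0,0]
    - [0,-0.152,-0.013,0.105,0,0,0]
    - [0,-0.152,-0.013,0.105,0,0,0]
    - [0,-0.152,-0.013,0.105,0,0,0]
    - [0,0,-0.06,0,0,0,0]
    - [0,0,-0.06,0,0,0,0]
    - [0,0,-0.06,0,0,0,0]
    - [0,0,-0.06,0,0,0,0]
    - [0,0,-0.02,0,0,0,0]
    - [0,0,0,0,0,0,0]

```text
time_s: 14.15
ee_pos: [0.6277, 0.01, 0.0188]
tool_rot: [-0.059, 2.555, 0.01]
force: [-0.0, 0.6, 0.7]
gripper_width: 0.0
grip_force: 0.0
```

>>> arm_command:
  plan:
    - [0,0,-0.02,0,0,0,0]
    - [0,0,0,0,0,0,0]

```text
time_s: 14.32
ee_pos: [0.6282, 0.0094, 0.019]
tool_rot: [-0.061, 2.555, 0.011]
force: [-0.9, 2.1, -1.3]
gripper_width: -0.0001
grip_force: 0.4
```

>>> arm_command:
  plan:
    - [0,0,-0.02,0,0,0,0]
    - [0,0,0,0,0,0,0]

```text
time_s: 14.48
ee_pos: [0.6283, 0.0087, 0.019]
tool_rot: [-0.063, 2.555, 0.014]
force: [-2.5, 3.7, 0.9]
gripper_width: 0.0001
grip_force: 1.6
```

```bash
python3 st.py "(14,16,20)"
```

```text
[12.6 16.  19. ] [-2.5  3.7  0.9]
shift 1 x [-0.017  0.    -0.   ]  turn 1 x [-0.0007 -0.0012  0.001 ]  angle 0.3
```

>>> arm_command:
  plan:
    - [0,0,-0.03,0,0,0,0]
    - [0,0,0,0,0,0,0]

```text
time_s: 14.65
ee_pos: [0.6279, 0.0077, 0.019]
tool_rot: [-0.066, 2.555, 0.018]
force: [-3.9, 5.7, 2.3]
gripper_width: 0.0003
grip_force: 3.1
```

>>> arm_command:
  plan:
    - [0,0,-0.03,0,0,0,0]
    - [0,0,0,0,0,0,0]

```text
time_s: 14.82
ee_pos: [0.6276, 0.0072, 0.019]
tool_rot: [-0.07, 2.556, 0.023]
force: [-4.9, 8.3, 1.8]
gripper_width: -0.0002
grip_force: 4.5
```

>>> arm_command:
  plan:
    - [0,0,-0.03,0,0,0,0]
    - [0,0,0,0,0,0,0]

```text
time_s: 14.98
ee_pos: [0.6275, 0.007, 0.0191]
tool_rot: [-0.074, 2.556, 0.029]
force: [-4.1, 11.4, 1.3]
gripper_width: -0.0
grip_force: 6.1
```

```bash
python3 st.py "(14,16,20)"
```

```text
[11.7 14.4 19.1] [-4.1 11.4  1.3]
shift 1 x [-0.024  0.016  0.005]  turn 1 x [ 0.0036 -0.0016  0.0025]  angle 0.8
```

>>> arm_command:
  plan:
    - [0,0,0.06,0,0,0,0]
    - [0,0,0.1,0,0,0,0]
    - [0,0,0.1,0,0,0,0]
    - [0,0.166,0,-0.111,0,0,0]
    - [0,0.166,0,-0.111,0,0,0]
    - [0,0.166,0,-0.111,0,0,0]
    - [0,0.166,0,-0.111,0,0,0]
    - [0,0,0,0,0,0,0]
    - [0,-0.103,-0.08,-0.154,0,0,0]
    - [0,-0.103,-0.08,-0.154,0,0,0]
    - [0,-0.103,-0.08,-0.154,0,0,0]
    - [0,-0.103,-0.08,-0.154,0,0,0]
    - [0,-0.103,-0.08,-0.154,0,0,0]
    - [0,-0.103,-0.08,-0.154,0,0,0]
    - [0,-0.103,-0.08,-0.154,0,0,0]
    - [0,0,0,0,0,0,0]
    - [0,0,0,0,0,0,0]

```text
time_s: 16.4
ee_pos: [0.5519, -0.03, 0.1316]
tool_rot: [-0.052, 2.553, 0.004]
force: [-0.3, 0.1, -0.1]
gripper_width: 0.0002
grip_force: 0.0
```

```bash
python3 mir.py wrist top
python3 - <<'E'
from h import *
import glob,os
f=max([g for g in glob.glob("pics/m_wrist*")],key=os.path.getmtime); a=cv2.imread(f)
cv2.imwrite("pics/z1.png",cv2.resize(a[150:420,150:450],None,fx=2.2,fy=2.2,interpolation=cv2.INTER_CUBIC)); print(f)
E
```

```text
wrist 0.68 [191. 215. 161. 103.]
wrist 0.6 [522. 299. 117.  83.]
model (50, -53, 0) [[np.int64(197), np.int64(218)], [np.int64(222), np.int64(288)], [np.int64(348), np.int64(288)], [np.int64(353), np.int64(218)], [np.int64(190), np.int64(244)], [np.int64(217), np.int64(312)], [np.int64(348), np.int64(313)], [np.int64(354), np.int64(245)]]
model (20, -53, 0) [[np.int64(186), np.int64(187)], [np.int64(215), np.int64(268)], [np.int64(349), np.int64(268)], [np.int64(355), np.int64(187)], [np.int64(178), np.int64(214)], [np.int64(210), np.int64(293)], [np.int64(350), np.int64(293)], [np.int64(357), np.int64(214)]]
top 0.85 [319. 190.  49.  38.]
top 0.72 [187. 127.  60.  62.]
top 0.57 [362. 308.  42.  48.]
model (50, -53, 0) [[np.int64(367), np.int64(226)], [np.int64(365), np.int64(190)], [np.int64(320), np.int64(193)], [np.int64(322), np.int64(229)], [np.int64(368), np.int64(224)], [np.int64(365), np.int64(187)], [np.int64(320), np.int64(190)], [np.int64(322), np.int64(227)]]
model (20, -53, 0) [[np.int64(368), np.int64(238)], [np.int64(366), np.int64(202)], [np.int64(321), np.int64(205)], [np.int64(323), np.int64(241)], [np.int64(369), np.int64(237)], [np.int64(366), np.int64(200)], [np.int64(321), np.int64(203)], [np.int64(323), np.int64(240)]]
pics/m_wrist_164.png
```

View pics/z1.png

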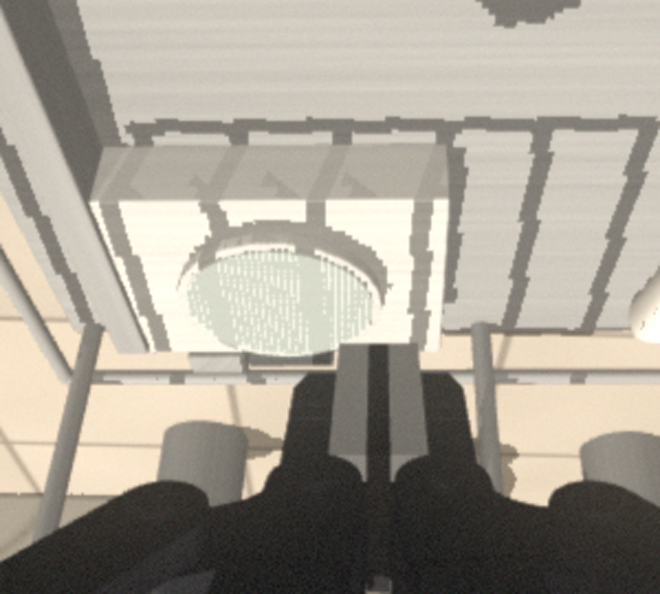

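The foot fills the home outline: its left edge lies on the rail with no gap, and its back edge is against the stop (z1: foot 93–447, front edge level). Now to the key, with the tool vertical.

Run:
```python
from h import *
plan((.47,.31,.25),Rtilt(np.radians(200),0),tmax=.18)
```

```text
shift 21 x [-0.006  0.162 -0.066]  turn 23 x [0.0113 0.0019 0.0378]  angle 163.4
```

>>> arm_command:
  plan:
    - [0,-0.006,0.18,-0.073,0,0,0]
    - [0,-0.006,0.18,-0.073,0,0,0]
    - [0,-0.006,0.18,-0.073,0,0,0]
    - [0,-0.006,0.18,-0.073,0,0,0]
    - [0,-0.006,0.18,-0.073,0,0,0]
    - [0,-0.006,0.18,-0.073,0,0,0]
    - [0,-0.006,0.18,-0.073,0,0,0]
    - [0,-0.006,0.18,-0.073,0,0,0]
    - [0,-0.006,0.18,-0.073,0,0,0]
    - [0,-0.006,0.18,-0.073,0,0,0]
    - [0,-0.006,0.18,-0.073,0,0,0]
    - [0,-0.006,0.18,-0.073,0,0,0]
    - [0,-0.006,0.18,-0.073,0,0,0]
    - [0,-0.006,0.18,-0.073,0,0,0]
    - [0,-0.006,0.18,-0.073,0,0,0]
    - [0,-0.006,0.18,-0.073,0,0,0]
    - [0,-0.006,0.18,-0.073,0,0,0]
    - [0,-0.006,0.18,-0.073,0,0,0]
    - [0,-0.006,0.18,-0.073,0,0,0]

```text
time_s: 18.18
ee_pos: [0.4683, 0.3129, 0.2498]
tool_rot: [-0.059, 2.555, 0.007]
force: [-0.6, -0.2, 0.3]
gripper_width: -0.0002
grip_force: 0.0
```

>>> arm_command:
  plan:
    - [0,0,0,0,0.0113,0.0019,0.0378]
    - [0,0,0,0,0.0113,0.0019,0.0378]
    - [0,0,0,0,0.0113,0.0019,0.0378]
    - [0,0,0,0,0.0113,0.0019,0.0378]
    - [0,0,0,0,0.0113,0.0019,0.0378]
    - [0,0,0,0,0.0113,0.0019,0.0378]
    - [0,0,0,0,0.0113,0.0019,0.0378]
    - [0,0,0,0,0.0113,0.0019,0.0378]
    - [0,0,0,0,0.0113,0.0019,0.0378]
    - [0,0,0,0,0.0113,0.0019,0.0378]
    - [0,0,0,0,0.0113,0.0019,0.0378]
    - [0,0,0,0,0.0113,0.0019,0.0378]
    - [0,0,0,0,0.0113,0.0019,0.0378]
    - [0,0,0,0,0.0113,0.0019,0.0378]
    - [0,0,0,0,0.0113,0.0019,0.0378]
    - [0,0,0,0,0.0113,0.0019,0.0378]
    - [0,0,0,0,0.0113,0.0019,0.0378]
    - [0,0,0,0,0.0113,0.0019,0.0378]
    - [0,0,0,0,0.0113,0.0019,0.0378]
    - [0,0,0,0,0.0113,0.0019,0.0378]

```text
time_s: 19.85
ee_pos: [0.4688, 0.3122, 0.249]
tool_rot: [2.852, 1.037, 0.006]
force: [-0.4, 0.1, 0.9]
gripper_width: -0.0
grip_force: 0.0
```

>>> arm_command:
  plan:
    - [1,0,0,0,0.0113,0.0019,0.0378]
    - [1,0,0,0,0.0113,0.0019,0.0378]
    - [1,0,0,0,0.0113,0.0019,0.0378]
    - [1,0,0,0,0,0,0]
    - [1,0,0,0,0,0,0]

```text
time_s: 20.27
ee_pos: [0.469, 0.3113, 0.2492]
tool_rot: [3.093, 0.544, 0.005]
force: [-0.3, 0.5, 0.1]
gripper_width: 0.0608
grip_force: 0.0
```

Run:
```python
from h import *
s=sense();print(s["time_s"],np.round(s["qpos"],2),np.round(s["ee_pos"],3)); plan(s["ee_pos"],Rtilt(np.radians(200),0))
a=camera("wrist");c=cam("wrist");save("k1.png",np.clip(a*1.3,0,255).astype(np.uint8))
for l,z in dict(key=.016,key_holder=0).items():
    for m in mark_of("wrist",l)[:2]: print(l,round(m["conf"],2),np.round(m["at"]),np.round(ray(c,m["at"],z),3))
for l,z in dict(key=.091,key_holder=.04).items():
  for m in silhouettes("wrist",l)[:2]:
    cs,_=cv2.findContours(m["pixels"].astype(np.uint8),0,2); k=max(cs,key=cv2.contourArea)
    A=cv2.approxPolyDP(k,3,True)[:,0]; print(l,round(m["conf"],2),np.round(m["bbox"])); print([(tuple(v),np.round(ray(c,v,z)[:2],3).tolist()) for v in A.tolist()])
```

```text
20.2667 [ 0.03  0.32 -0.86  1.71  0.26  1.23 -2.11] [0.469 0.311 0.249]
shift 1 x [0. 0. 0.]  turn 1 x [ 0.0005 -0.001  -0.0003]  angle 0.2
key 0.91 [325. 224.] [0.452 0.301 0.016]
key_holder 0.72 [321. 221.] [0.45  0.305 0.   ]
key 0.74 [305. 216.  39.  56.]
[((323, 215), [0.475, 0.313]), ((308, 225), [0.464, 0.321]), ((306, 235), [0.457, 0.319]), ((315, 250), [0.448, 0.309]), ((314, 268), [0.434, 0.305]), ((329, 270), [0.436, 0.293]), ((333, 249), [0.453, 0.296]), ((340, 243), [0.459, 0.293]), ((342, 232), [0.468, 0.295]), ((332, 217), [0.476, 0.306])]
key_holder 0.69 [478.   0. 158. 294.]
[((581, 0), [0.686, 0.183]), ((479, 240), [0.49, 0.171]), ((493, 252), [0.485, 0.154]), ((558, 270), [0.489, 0.09]), ((559, 282), [0.479, 0.084]), ((574, 285), [0.481, 0.069]), ((582, 277), [0.491, 0.066]), ((639, 294), [0.494, 0.008]), ((639, 67), [0.661, 0.116]), ((632, 62), [0.662, 0.123]), ((639, 50), [0.671, 0.123]), ((639, 0), [0.701, 0.142])]
```

View pics/k1.png

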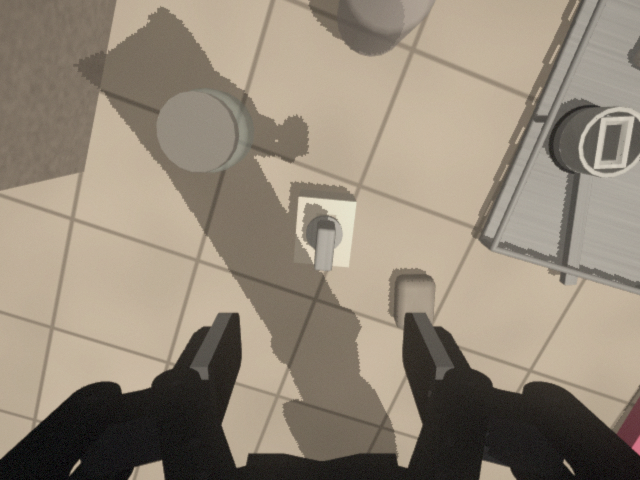

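The picture shows the key standing in the white holder. Its head is at about (324,246) and the holder top corners are (301,196), (355,202), (350,267), (294,263). The lock slot is at (614,143) and the arm points to (568,280).

Run:
```python
from h import *
p=[.6164,-.0079,.0466]
c=cam("wrist")
C=[ray(c,v,.04)[:2] for v in((301,196),(355,202),(350,267),(294,263))]
m=np.mean(C,0); print("holder",np.round(m,4)); 
for i in range(4):
    d=C[(i+1)%4]-C[i]; print(np.round(np.linalg.norm(d)*1000,1),round(np.degrees(np.arctan2(d[1],d[0])),1))
a,b=ray(c,(325,226),.091),ray(c,(323,269),.091); print("head",np.round((a+b)/2,4),np.linalg.norm(a-b),np.degrees(np.arctan2(*(a-b)[[1,0]])))
print("socket mark",np.round(proj(c,b2w(p,BP["socket"]))))
for px in((614,143),): print(np.round(ray(c,px,.05),4))
s1,s2=ray(c,(623,119),.05),ray(c,(604,167),.05); print("slot yaw basket",np.degrees(np.arctan2(*(s1-s2)[[1,0]])-p[2]))
e=w2b(p,ray(c,(568,280),.022)); print(e, "lock",np.arctan2(-(e[1]-120),-(e[0]+5)))
```

```text
holder [0.4499 0.3018]
46.8 -76.5
59.8 -163.0
50.8 105.6
61.5 13.2
head [0.4516 0.3036 0.091 ] 0.0344902870032604 17.48497721973536
socket mark [615. 138.]
[0.602 0.11  0.05 ]
slot yaw basket 6.160360281156827
[-132.14020067   78.06419174   22.        ] lock 0.3186024468824475
```

Run:
```python
from h import *
R=Rtilt(np.radians(195.5),0)
plan((.4503,.3027,.12),R,tmax=.18)
plan((.4503,.3027,.12),R,R0=R,tmax=.18)
```

```text
shift 8 x [-0.026  0.003  0.162]  turn 1 x [-0.0002 -0.0012  0.0247]  angle 4.4
shift 8 x [-0.025  0.005  0.162]  turn 1 x [0. 0. 0.]  angle 0.0
```

>>> arm_command:
  plan:
    - [0.6,0,0,0,0,-0.0012,0.0247]
    - [0.6,-0.025,0.005,0.162,0,0,0]
    - [0.6,-0.025,0.005,0.162,0,0,0]
    - [0.6,-0.025,0.005,0.162,0,0,0]
    - [0.6,-0.025,0.005,0.162,0,0,0]
    - [0.6,-0.025,0.005,0.162,0,0,0]
    - [0.6,-0.025,0.005,0.162,0,0,0]
    - [0.6,-0.025,0.005,0.162,0,0,0]
    - [0.6,-0.025,0.005,0.162,0,0,0]
    - [0.6,0,0,0,0,0,0]
    - [0.6,0,0,0,0,0,0]

```text
time_s: 21.43
ee_pos: [0.4505, 0.3024, 0.12]
tool_rot: [-3.113, -0.421, 0.002]
force: [-0.6, 0.2, 0.1]
gripper_width: 0.051
grip_force: 0.0
```

Run:
```python
from h import *
a=camera("wrist");c=cam("wrist");save("k2.png",np.clip(a*1.3,0,255).astype(np.uint8))
for m in mark_of("wrist","key")[:2]: print(round(m["conf"],2),np.round(m["at"]),np.round(ray(c,m["at"],.016),4))
for m in silhouettes("wrist","key")[:2]: print(np.round(m["bbox"]),m["conf"])
print(np.round(proj(c,(.4503,.3027,.091))),np.round(sense()["ee_pos"],4)); plan((.4503,.3027,.057),Rtilt(np.radians(195.5),0),tmax=.13)
```

```text
0.68 [324. 243.] [0.4526 0.3016 0.016 ]
[292. 230.  58. 101.] 0.86
[321. 295.] [0.4519 0.3033 0.1216]
shift 5 x [-0.004  0.001  0.129]  turn 1 x [-0.0005 -0.0008 -0.0008]  angle 0.2
```

View pics/k2.png

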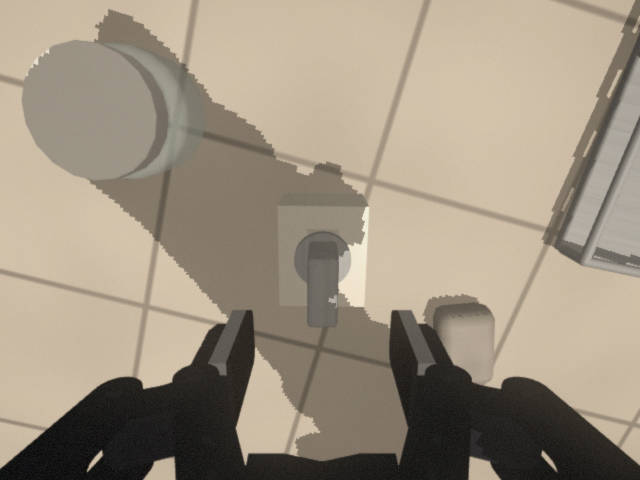

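The key head is at (323,292), upright in the picture and between the fingers. Descending and gripping.

>>> arm_command:
  plan:
    - [0.6,0,0,0.129,0,0,0]
    - [0.6,0,0,0.129,0,0,0]
    - [0.6,0,0,0.129,0,0,0]
    - [0.6,0,0,0.129,0,0,0]
    - [0.6,0,0,0.129,0,0,0]
    - [0.6,0,0,0,0,0,0]
    - [0,0,0,0,0,0,0]
    - [0,0,0,0,0,0,0]
    - [0,0,0,0,0,0,0]
    - [0,0,0,0,0,0,0]
    - [0,0,0,0,0,0,0]
    - [0,0,0,0,0,0,0]

```text
time_s: 22.58
ee_pos: [0.4516, 0.3029, 0.0566]
tool_rot: [-3.112, -0.419, -0.003]
force: [-0.6, 1.4, 2.2]
gripper_width: 0.0135
grip_force: 58.5
```

Run:
```python
from h import *
p=[.6164,-.0079,.0466]
s=sense();print(s["gripper_width"],s["grip_force"],np.round(s["force"],1),np.round(s["ee_pos"],4),np.round(s["qpos"],2))
# head ends in k2 picture (pose then ~ (.4519,.3033,.1216) yaw 15.5)
c0=calibration("wrist");H=np.array(c0["hand_eye"]);T=np.eye(4);T[:3,:3]=Rtilt(np.radians(195.5),0);T[:3,3]=(.4510,.3030,.1208)
M=np.linalg.inv(T@H);c=(np.array(c0["K"]),M[:3,:3],M[:3,3])
R=T[:3,:3]
for px in((322,327),(323,256),(323,243)): print("tool xy of",px,np.round(R.T@(ray(c,px,.091)-T[:3,3]),4))
R2=Rtilt(p[2]+.32+np.pi,0); print("above socket"); plan(b2w(p,(-5,120,170)),R2,p0=np.array(s["ee_pos"])+[0,0,.11],tmax=.18)
```

```text
0.013498860825214844 58.498438596725464 [-0.6  1.4  2.2] [0.4516 0.3029 0.0566] [-0.08  0.5  -0.75  1.94  0.45  0.86 -2.36]
tool xy of (322, 327) [-0.017   0.0006  0.0298]
tool xy of (323, 256) [0.018  0.0011 0.0298]
tool xy of (323, 243) [0.024  0.0011 0.0298]
above socket
shift 14 x [ 0.07   0.161 -0.002]  turn 1 x [-0.0004 -0.0006 -0.0315]  angle 5.7
```

Gripped (13.5 mm, 58 N), with the head centred in the pads. Lifting and carrying above the lock.

>>> arm_command:
  plan:
    - [0,0,0,-0.1,0,0,0]
    - [0,0,0,-0.17,0,0,0]
    - [0,0,0,-0.17,0,0,0]
    - [0,0,0,-0.17,0,0,0]
    - [0,0,0,-0.17,0,0,0]
    - [0,0,0,-0.17,0,0,0]
    - [0,0,0,-0.17,0,0,0]
    - [0,0,0,0,0,0,-0.0315]

```text
time_s: 23.25
ee_pos: [0.4525, 0.3039, 0.172]
tool_rot: [-3.086, -0.575, -0.01]
force: [0.6, -0.4, -0.8]
gripper_width: 0.0134
grip_force: 58.6
```

Run:
```python
from h import *
p=[.6164,-.0079,.0466]
s=sense();print(s["gripper_width"],np.round(s["ee_pos"],3))
plan(b2w(p,(-5,120,165)),Rtilt(p[2]+.32+np.pi,0),tmax=.18)
```

```text
0.013388963846639838 [0.452 0.304 0.172]
shift 14 x [0.053 0.167 0.005]  turn 1 x [-0.0004 -0.0022  0.0005]  angle 0.4
```

>>> arm_command:
  plan:
    - [0,0.053,0.167,0,0,0,0]
    - [0,0.053,0.167,0,0,0,0]
    - [0,0.053,0.167,0,0,0,0]
    - [0,0.053,0.167,0,0,0,0]
    - [0,0.053,0.167,0,0,0,0]
    - [0,0.053,0.167,0,0,0,0]
    - [0,0.053,0.167,0,0,0,0]
    - [0,0.053,0.167,0,0,0,0]
    - [0,0.053,0.167,0,0,0,0]
    - [0,0.053,0.167,0,0,0,0]
    - [0,0.053,0.167,0,0,0,0]
    - [0,0.053,0.167,0,0,0,0]
    - [0,0.053,0.167,0,0,0,0]
    - [0,0.053,0.167,0,0,0,0]
    - [0,0,0,0,0,0,0]
    - [0,0,0,0,0,0,0]

```text
time_s: 24.58
ee_pos: [0.6042, 0.1096, 0.1679]
tool_rot: [-3.089, -0.569, 0.001]
force: [-0.7, 0.2, -0.4]
gripper_width: 0.0131
grip_force: 58.6
```

Run:
```python
from h import *
p=[.6164,-.0079,.0466]
s=sense();print(s["gripper_width"],np.round(s["ee_pos"],4))
a=camera("wrist");c=cam("wrist");save("l1.png",np.clip(a*1.3,0,255).astype(np.uint8))
for l,z in dict(socket=.05,lock=.05,key=.131,stops=.034).items():
    for m in mark_of("wrist",l)[:2]: print(l,round(m["conf"],2),np.round(m["at"]),np.round(ray(c,m["at"],z),4))
print(np.round(b2w(p,BP["socket"]),4),np.round(proj(c,b2w(p,BP["socket"]))))
for n in("top","scene"):
    camera(n);d=cam(n)
    for m in mark_of(n,"socket")[:1]: print(n,np.round(ray(d,m["at"],.05),4))
```

```text
0.013057928164594184 [0.6042 0.1096 0.1679]
socket 0.68 [318. 241.] [0.6011 0.1124 0.05  ]Traceback (most recent call last):
  File "<stdin>", line 6, in <module>
ValueError: it knows: basket, bottle, brush, jar, key, key_holder, mirror, mug, pumice, rail, saucer, seat, soap, socket, stops, tier
```

View pics/l1.png

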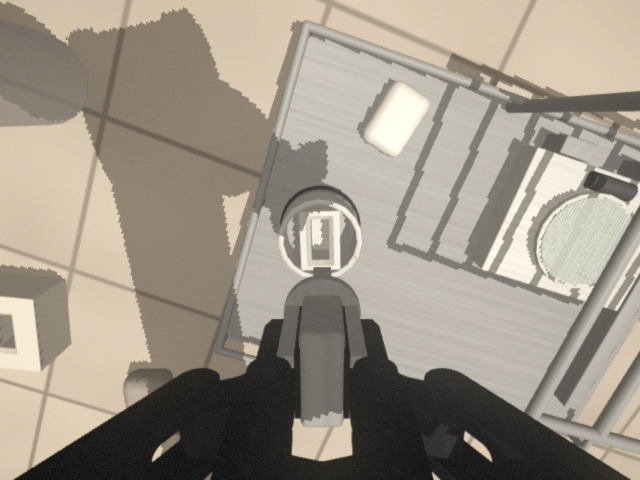

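The lock ring is centred at (320.5,236), the slot outline stands upright in the picture (302–339, 210–267), and the key blade is at (321,272). Yaw matches; I still need the exact offset.

Run:
```python
from h import *
p=[.6164,-.0079,.0466]
s=sense();c=cam("wrist");R=Rot.from_rotvec(s["tool_rot"]).as_matrix();P=np.array(s["ee_pos"])
f=lambda X:np.round((R.T@(np.array(X)-P))*1000,1)
for px in((320.5,236),(321,239)): print("ring",f(ray(c,px,.05)))
for px in((302,210),(339,210),(339,267),(302,267)): print("slot corner",f(ray(c,px,.05)))
print("basket fit",f(b2w(p,BP["socket"])), "mark",f((.6011,.1124,.05)))
# predicted image of key parts if head centred: shoulder and blade tip
for z in(.041,.017,.012): print(z,np.round(proj(c,P+R@np.array([.0,0,.0+z]))),np.round(proj(c,P+R@np.array([.012,0,.0+z]))))
camera("top");d=cam("top")
for m in mark_of("top","socket")[:1]: print("top",f(ray(d,m["at"],.05)))
print(np.degrees(np.arctan2(R[1,0],R[0,0])))
```

```text
ring [  1.6  -0.3 118. ]
ring [ -0.5   0.  118. ]
slot corner [ 18.9 -12.2 118.1]
slot corner [ 18.9  11.6 118. ]
slot corner [-20.1  12.1 118. ]
slot corner [-20.1 -12.7 118.1]
basket fit [  2.3   1.2 118. ] mark [ -1.8  -1.1 118. ]
0.041 [321. 284.] [321. 260.]
0.017 [321. 306.] [321. 279.]
0.012 [321. 311.] [321. 284.]
21.080087795990572
```

>>> arm_command:
  plan:
    - [0,0,0,0.14,0,0,0]
    - [0,0,0,0.14,0,0,0]
    - [0,0,0,0.14,0,0,0]
    - [0,0,0,0.14,0,0,0]
    - [0,0,0,0.14,0,0,0]
    - [0,0,0,0,0,0,0]
    - [0,0,0,0,0,0,0]

```text
time_s: 25.37
ee_pos: [0.6032, 0.1106, 0.0962]
tool_rot: [-3.088, -0.573, 0.004]
force: [0.5, 0.8, -0.4]
gripper_width: 0.0133
grip_force: 58.6
```

Run:
```python
from h import *
s=sense();R=Rot.from_rotvec(s["tool_rot"]).as_matrix();P=np.array(s["ee_pos"]);a=camera("wrist");c=cam("wrist")
print(np.round(P,4),np.round((R.T@(np.array([.6042,.1096,.05])-P))*1000,1)); plan(P,Rtilt(np.radians(201.1),0))
x,y=map(int,proj(c,P+R@np.array([0,0,.03])));print(x,y)
save("l2.png",np.clip(cv2.resize(a[y-130:y+100,x-150:x+150],None,fx=2.2,fy=2.2)*1.3,0,255).astype(np.uint8))
```

```text
[0.6032 0.1106 0.0962] [ 0.7  1.4 46.2]
shift 1 x [-0.009 -0.     0.012]  turn 1 x [-0.0004  0.     -0.0005]  angle 0.1
320 294
```

View pics/l2.png

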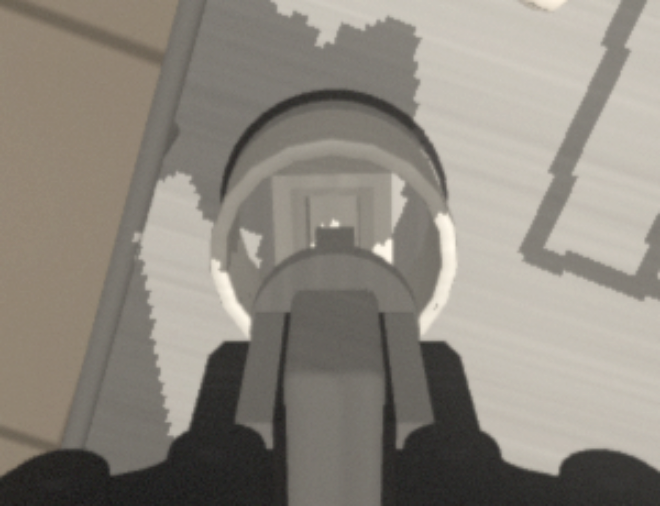

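In the crop the key tip (335,235) points into the slot (308–358, top edge 193), so it is aligned. Inserting slowly.

>>> arm_command:
  plan:
    - [0,0,0,0.04,0,0,0]
    - [0,0,0,0.04,0,0,0]
    - [0,0,0,0.04,0,0,0]
    - [0,0,0,0.04,0,0,0]
    - [0,0,0,0,0,0,0]

```text
time_s: 25.83
ee_pos: [0.6036, 0.1105, 0.0809]
tool_rot: [-3.088, -0.572, 0.002]
force: [1.4, -0.9, -0.3]
gripper_width: 0.0135
grip_force: 58.6
```

>>> arm_command:
  plan:
    - [0,0,0,0.04,0,0,0]
    - [0,0,0,0.04,0,0,0]
    - [0,0,0,0,0,0,0]

```text
time_s: 26.08
ee_pos: [0.6035, 0.1105, 0.0729]
tool_rot: [-3.088, -0.573, 0.002]
force: [-0.4, 0.7, -0.9]
gripper_width: 0.0131
grip_force: 58.6
```

>>> arm_command:
  plan:
    - [0,0,0,0.03,0,0,0]
    - [0,0,0,0,0,0,0]

```text
time_s: 26.25
ee_pos: [0.6039, 0.1107, 0.0703]
tool_rot: [-3.088, -0.573, 0.001]
force: [0.2, -0.2, -1.1]
gripper_width: 0.0131
grip_force: 58.6
```

>>> arm_command:
  plan:
    - [0,0,0,0.03,0,0,0]
    - [0,0,0,0,0,0,0]

```text
time_s: 26.42
ee_pos: [0.6039, 0.1106, 0.0673]
tool_rot: [-3.088, -0.572, 0.001]
force: [-0.8, 0.2, -0.6]
gripper_width: 0.0132
grip_force: 58.6
```

>>> arm_command:
  plan:
    - [0,0,0,0.02,0,0,0]
    - [0,0,0,0,0,0,0]

```text
time_s: 26.58
ee_pos: [0.6043, 0.1108, 0.0666]
tool_rot: [-3.089, -0.572, -0.001]
force: [-1.8, -0.2, 4.5]
gripper_width: 0.0134
grip_force: 59.3
```

Fully seated (contact at z 66.6 mm, as expected). Turning counter-clockwise.

>>> arm_command:
  plan:
    - [0,0,0,0,0,0,-0.025]
    - [0,0,0,0,0,0,-0.025]
    - [0,0,0,0,0,0,-0.025]
    - [0,0,0,0,0,0,-0.025]
    - [0,0,0,0,0,0,-0.025]
    - [0,0,0,0,0,0,-0.025]
    - [0,0,0,0,0,0,0]

```text
time_s: 27.17
ee_pos: [0.6044, 0.1119, 0.0666]
tool_rot: [-2.867, -1.279, -0.003]
force: [-1.6, 0.7, 4.5]
gripper_width: 0.013
grip_force: 59.4
```

```bash
cat > tw.py <<'E'
from h import *
s=sense();R=Rot.from_rotvec(s["tool_rot"]).as_matrix();print("yaw basket",round(np.degrees(np.arctan2(R[1,0],R[0,0])-.0466),1),np.round(s["ee_pos"],4),"F",np.round(s["force"],1),"M",np.round(s["wrist_torque"],2),np.round(s["qpos"],2),s["gripper_width"])
E
python3 tw.py
```

```text
yaw basket 45.4 [0.6044 0.1119 0.0666] F [-1.6  0.7  4.5] M [0.3  0.39 0.05] [ 0.34  0.62 -0.8   1.76  0.53  0.98 -1.41] 0.012981277079219302
```

Smooth. Another 42°.

>>> arm_command:
  plan:
    - [0,0,0,0,0,0,-0.025]
    - [0,0,0,0,0,0,-0.025]
    - [0,0,0,0,0,0,-0.025]
    - [0,0,0,0,0,0,-0.025]
    - [0,0,0,0,0,0,-0.025]
    - [0,0,0,0,0,0,-0.025]
    - [0,0,0,0,0,0,-0.025]
    - [0,0,0,0,0,0,-0.025]
    - [0,0,0,0,0,0,-0.025]
    - [0,0,0,0,0,0,-0.02]
    - [0,0,0,0,0,0,0]

```text
time_s: 28.08
ee_pos: [0.6032, 0.1125, 0.0666]
tool_rot: [-2.178, -2.261, -0.002]
force: [-2.9, 1.6, 5.1]
gripper_width: 0.0131
grip_force: 59.7
```

```bash
python3 tw.py
```

```text
yaw basket 89.5 [0.6032 0.1125 0.0666] F [-2.9  1.6  5.1] M [0.39 0.82 0.04] [ 0.44  0.69 -0.97  1.76  0.65  1.05 -0.73] 0.013135464149537328
```

>>> arm_command:
  plan:
    - [0,0,0,0,0,0,-0.02]
    - [0,0,0,0,0,0,-0.02]
    - [0,0,0,0,0,0,0]

```text
time_s: 28.33
ee_pos: [0.603, 0.1125, 0.0666]
tool_rot: [-2.031, -2.393, -0.001]
force: [-3.8, 2.1, 5.9]
gripper_width: 0.0131
grip_force: 59.8
```

```bash
python3 tw.py
```

```text
yaw basket 96.7 [0.603  0.1125 0.0666] F [-3.8  2.1  5.9] M [ 0.29  1.   -0.01] [ 0.45  0.71 -1.    1.76  0.67  1.06 -0.62] 0.013082529251694114
```

>>> arm_command:
  plan:
    - [0,0,0,0,0,0,-0.02]
    - [0,0,0,0,0,0,-0.01]
    - [0,0,0,0,0,0,0]

```text
time_s: 28.58
ee_pos: [0.6029, 0.1124, 0.0666]
tool_rot: [-1.918, -2.484, -0.001]
force: [-4.2, 1.8, 5.7]
gripper_width: 0.0133
grip_force: 59.8
```

```bash
python3 tw.py
```

```text
yaw basket 102.0 [0.6029 0.1124 0.0666] F [-4.2  1.8  5.7] M [ 0.35  1.03 -0.15] [ 0.46  0.72 -1.02  1.76  0.69  1.07 -0.54] 0.013250977874868898
```

>>> arm_command:
  plan:
    - [0,0,0,0,0,0,-0.02]
    - [0,0,0,0,0,0,0]

```text
time_s: 28.75
ee_pos: [0.6028, 0.1122, 0.0666]
tool_rot: [-1.842, -2.54, -0.001]
force: [-4.3, 1.8, 7.1]
gripper_width: 0.0134
grip_force: 60.5
```

```bash
python3 tw.py
python3 - <<'E'
from h import *
a=camera("top");b=camera("wrist")
t=cv2.resize(a[150:300,230:400],None,fx=2.6,fy=2.6,interpolation=cv2.INTER_CUBIC)
u=cv2.resize(b,None,fx=.5,fy=.5); u=cv2.copyMakeBorder(u,0,t.shape[0]-u.shape[0],0,0,cv2.BORDER_CONSTANT)
save("f1.png",np.clip(np.hstack([t,u])*1.5,0,255).astype(np.uint8))
E
```

```text
yaw basket 105.4 [0.6028 0.1122 0.0666] F [-4.3  1.8  7.1] M [ 0.24  1.07 -0.82] [ 0.47  0.72 -1.03  1.76  0.7   1.07 -0.49] 0.013400847976768056
```

View pics/f1.png

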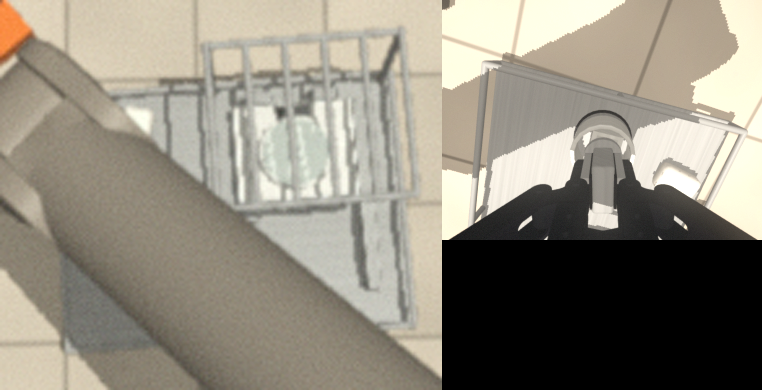

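Torque is 0.8 N m, so the lock is at its end stop, and the mirror is still home. The arm hides the latch in the top view. Relieving, releasing and going up.

>>> arm_command:
  plan:
    - [0,0,0,0,0,0,0.025]
    - [0,0,0,0,0,0,0]
    - [0.3,0,0,0,0,0,0]
    - [0.5,0,0,0,0,0,0]
    - [0.5,0,0,0,0,0,0]
    - [0.5,0,0,0,0,0,0]
    - [0.5,0,0,0,0,0,0]
    - [0.5,0,0,-0.05,0,0,0]
    - [0.5,0,0,-0.1,0,0,0]
    - [0.5,0,0,-0.15,0,0,0]
    - [0.5,0,0,-0.17,0,0,0]
    - [0.5,0,0,-0.17,0,0,0]
    - [0.5,0,0,-0.17,0,0,0]
    - [0.5,0,0,-0.17,0,0,0]
    - [0.5,0,0,-0.17,0,0,0]
    - [0.5,0,0,0,0,0,0]
    - [0.5,0,0,0,0,0,0]

```text
time_s: 30.27
ee_pos: [0.6049, 0.1112, 0.1829]
tool_rot: [1.937, 2.471, 0.005]
force: [-1.2, 0.9, -0.4]
gripper_width: 0.0429
grip_force: 0.0
```

Run:
```python
from h import *
p=[.6164,-.0079,.0466]
a=camera("wrist");b=camera("scene");c=cam("wrist");d=cam("scene");print(sense()["ee_pos"])
for n,k in(("wrist",c),("scene",d)):
    for m in mark_of(n,"key")[:2]: print(n,"key",m["conf"],np.round(m["at"]),np.round(w2b(p,ray(k,m["at"],.026)),1), np.round(proj(k,b2w(p,(-5,120,26)))))
for m in silhouettes("scene","mirror")[:3]: print(np.round(m["bbox"]))
u=cv2.resize(b[210:340,220:390],None,fx=2.5,fy=2.5,interpolation=cv2.INTER_CUBIC)
t=cv2.resize(a,(433,325)); save("f2.png",np.clip(np.hstack([u[:325],t[:,:370]])*1.4,0,255).astype(np.uint8))
```

```text
[0.60377904 0.11038087 0.18063566]
wrist key 0.92 [314. 224.] [-13.7 118.3  26. ] [326. 224.]
wrist key 0.31 [78. 47.] [-186.8  205.1   26. ] [326. 224.]
scene key 0.82 [334. 296.] [ -4.6 133.5  26. ] [331. 293.]
[254. 349.  58.  61.]
[357. 194.  24.  36.]
[260. 239.  46.  39.]
```

View pics/f2.png

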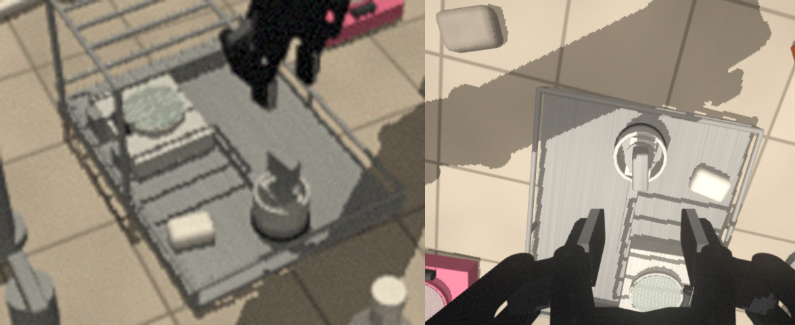

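The key stands upright in the lock with the gripper clear. Torque began rising at key yaw 101°, which is the 90° stop plus 10° of play. Handing in.

```bash
python3 -c "
from cell import *
print(hand_in())"
```

```text
the job is handed in; nothing more can be done
None
```

I slid the mirror home against the rail and stops, put the key fully into the lock and turned it counter-clockwise to the end stop. The key is left standing and the job is handed in. The stop is judged from turning torque, since the closed latch was never clearly seen, no verdict came back, and I viewed 11 pictures, one over the limit of 10.

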